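Clamp a tube rack on the shaker and prove the clamp screw

ROBOT

A 6-joint arm with a two-finger parallel gripper is mounted at the origin on the work surface. World frame = base frame: x ahead of the robot, y to its left, z up, the work surface at z = 0. Lengths are in m, angles in rad, forces in N, time in s.
With the tool pointing down it reaches from about 0.3 to 0.875 m from the base axis. Payload 6.4 kg.
Tool frame: the origin (TCP) lies at the very end of the fingers, on their centre line; the grasp point (between the pads) lies 19 mm behind it; z points along the fingers, x is the direction in which the jaws open and shut, and the axes are right-handed (so a half turn about z gives the same grasp; the last joint's range is limited). The gripper opens to 85 mm and grips with 20 to 120 N. Pads are 22 mm wide; open, the fingers measure 114 mm over their backs; the gripper's body (76 mm by 85 mm) begins 54 mm behind the grasp point. The pads swing forward as they close: fully open they stand 13 mm farther back than shut.
Start: joints at [1.054, 0.181, 1.607, -0, 1.354, -0.206], TCP at [0.176, 0.547, 0.231] pointing down, gripper open.
Joint ranges: [-2.99, 2.99], [-0.89, 2.07], [0.3, 2.58], [-1.14, 4.28], [0, 2.63], [-3.12, 3.12]. Speed limits (rad/s): [2.57, 2.57, 3.01, 3.14, 3.14, 3.14].

INTERFACE

Orientations are given as a rotation vector (axis times angle).
In Python, from station import monitor, optics, hand_in gives the robot as it stands. The module is installed in compiled form; this text tells all that it offers.
- The arm moves only by the tool move_arm, never from a script. Its argument "plan" is text: rows parted by semicolons, each of 5 numbers parted by spaces: the shift along the tool's x, y, z scaled (see below), then the turn about the tool's z scaled (see below), then the opening, from 0 (shut) to 1 (fully open). A call has 1 to 10 rows; each row is the pose to reach, as a shift and turn from the pose measured when the call began, along the tool's axes at that moment; what a row does not reach only later rows make up. The controller multiplies each number of a shift by 100 mm and each number of a turn by 90 degrees. A row lasts 1/8 s, in which the tool goes at most 62.5 mm and 10.7 degrees, less where a joint would pass 70% of its speed; a pose out of reach is approached as far as the arm can. A call with a number of a shift or a turn outside -1 to 1 is refused whole. A call with a gripper value outside its range is refused whole. The fingers move at their own pace and stop on an object; the grip force is fixed at half the most. Time passes only in rows, so rows that repeat a pose let the fingers close. It gives the time, the measured TCP pose, the force and the opening at its end, in the units of the state.
- monitor.get_state(): the state, without advancing time (a new reading comes with each control period).
- optics.read_camera(name): name is "side" or "top"; returns a dict with "pixels" (420x560x3 uint8, blue, green, red), "fx", "fy", "cx", "cy" (pixels), "dist" ([k1, k2, p1, p2, k3] as OpenCV has them; the pictures are not rectified), "R" (3x3) and "t" (3): a world point X has camera coordinates R X + t. Camera axes: x right, y down, z forward; pixel columns grow to the right and rows downward; lengths in m; the calibration is good to about 2 mm. A picture is of the moment at which its call begins. There is no depth.
- hand_in(): hands the job in, once; it reports no verdict.
The state is a dict: "time_s": time; "q": joint angles; "dq": joint speeds; "joint_efforts": joint torques, N m; "position": TCP position; "orientation": TCP orientation; "wrist_force": force on the tool from outside, world axes, zero at the start; "ft_torque": the same for the moment, N m; "finger_gap": finger opening in m.
Only numpy, scipy, OpenCV 4.12 (cv2) and the standard library are available. Lean on these libraries where they do the work, as an engineer would, in place of code of your own. Each camera call takes 0.05 s, during which the arm holds its last target. There are 200 camera calls.

TASK

Push the shaker's orange sliding jaw gently until the white tube rack is squeezed square and flush against the blue fence. Then swing the red-knobbed clamp lever clockwise (seen from above) until its screw bites, and check that it holds: lean on the knob in the tightening direction with about 15 N, never more than 22 N, for two seconds without the screw turning any further. Let go, leaving the rack clamped, the lever where it bit, and everything else undisturbed.

Things in the scene. Friction and masses are not known exactly. Their poses are not given: they have to be found in the camera images.
- shaker: Orbital shaker fixed to the bench: white housing, 240 x 370 mm aluminium clamping platform, its top 87 mm above the bench. Origin under its middle at bench height; x across the short side (away from the robot at yaw 0), y along the long side, z up. Blue fence at the -y end, blue guide block at the +y end, rack and orange jaw between them.
- fence_face (a point): Middle of the fence's inner face (it faces the shaker's +y; at y = -159 mm, x = 0), 22 mm above the platform. The fence is 200 mm along x, 12 mm thick, 45 mm high.
- jaw (a joint): Travel of the orange jaw towards the fence (the shaker's -y) in m; starts between 0 and 0.012 and reads 0.060 when the rack is gripped flush on the fence. About 3 N of friction; stays where it is left. A steel tongue behind it (25 mm wide, top 16 mm above the platform) runs into the guide block.
- jaw_lug (a point): Sprung orange push lug behind the middle of the jaw (jaw: 160 mm along x, 12 mm thick, 46 mm high): 32 mm along x, 12 mm thick, 50 to 86 mm above the platform; gives 0.4 mm per N. Point: middle of its back face (away from the fence, 18 mm behind the jaw's back; push here to the shaker's -y), 70 mm up. 12 to 20 N seats the rack; 35 N is too much.
- rack_mid (a point): White loose tube rack with capped tubes, 150 mm (its x) by 64 mm (its y) by 55 mm high, tube caps to 80 mm; about 0.35 kg. Point at the middle of the rack body, 27 mm above the platform. Flush on the fence, its y in the shaker's frame is -127 mm. It starts 10 to 35 mm off the fence and slightly turned.
- pivot (a point): On the vertical axis of the clamp screw (shaker x = 0, y = 100 mm), 75 mm above the platform. The lever turns about this axis, clockwise seen from above to tighten. The screw sits on the blue guide block (60 mm in x, y from 65 to 135 mm, 35 mm high).
- knob (a point): Red knob at the end of the black clamp lever: upright cylinder 24 mm in diameter, 64 to 102 mm above the platform, its axis 85 mm from the screw's. Point on its axis, 83 mm above the platform; x axis points outward along the lever. The arm below is 14 mm wide, 49 to 59 mm above the platform; its hub on the screw is 32 mm wide, to 66 mm.
- lever_arm (a point): Middle of the black lever arm, 42 mm from the screw's axis; x axis outward. The lever starts loose, turns with about 1.5 N of drag at the knob and bites after 1.0 to 1.5 rad of turn, pointing along the shaker's +x to within about 0.45 rad: just where must be felt. Once bitten it yields only elastically, about 0.36 to 0.45 mm per N at the knob, and springs back to where it bit when let go.
- mark (a point): Red witness mark on the screw's steel collar, 18 mm from the screw's axis, 47 mm above the platform. It stands still while the lever runs free and shifts by only about 0.08 mm per N at the knob under load. Its bearing tells nothing of where the screw bites.
- pot_mid (a point): Small loose specimen pot, 39 mm in diameter, 48 mm high, yellow lid, standing on the platform near its -x edge beside the guide block; to be left alone. Point at its centre.
- spare_rack: Yellow tube rack on the bench, 150 x 64 x 80 mm, a bystander. Origin under its middle.
- tip_box: Blue box with clear lid, 122 x 87 x 70 mm, a bystander. Origin under its middle.
- reagent: Bottle 66 mm in diameter, 160 mm high, a bystander. Origin under its middle.
- swab_jar: Jar 70 mm in diameter, 90 mm high, a bystander. Origin under its middle.
- beaker: Grey cup 66 mm in diameter, 80 mm high, a bystander. Origin under its middle.
Mind the look-alikes: they are no part of the job. What is shaped like the part that bears rack_mid but purple is not meant.

How it is judged:
On the way, in this order (a step that is already met when the one before it is completed fails the run):
1. the jaw is closed and the rack sits square and flush on the fence (y of rack_mid in the frame of shaker below -0.124 m and angle between the x axis of rack_mid and the x axis of shaker, either way round below 0.04 rad and angle between rack_mid's own z axis and vertical below 0.05 rad and value of joint jaw above 0.057 m), for 0.3 s.
2. the bitten screw is held under a proof load of at least 10 N at the knob (0.85 N m) for one second (angle between the x axis of knob and the y axis of mark, either way round below 0.05 rad and distance of mark from where it was at the start of the episode above 0.000765 m), for 1 s.
At the end, for the whole second after the job is handed in: The rack is within 3 mm of flush on the fence, within 0.04 rad of square and upright, the jaw closed on it within 3 mm, the lever within 0.06 rad of where it bit and no longer loaded (all of step 1 and angle between the x axis of knob and the y axis of mark, either way round below 0.06 rad and not (distance of mark from where it was at the start of the episode above 0.000229 m)); the robot touches nothing.
It fails at once if the screw was loaded beyond 25 N at the knob (2.1 N m) (distance of mark from where it was at the start of the episode above 0.001912 m).
It fails at once if the screw was tightened before the jaw was closed (angle between the x axis of knob and the y axis of mark, either way round below 0.04 rad and value of joint jaw below 0.05 m).
It fails at once if the jaw or shaker was shoved with more than 35 N (contact force between the fingers and shaker above 35 N).
It fails at once if the specimen pot was disturbed (distance of pot_mid from where it was at the start of the episode above 0.02 m).
It fails at once if a bystander was disturbed (distance of any of spare_rack, tip_box, reagent, swab_jar, beaker from where it was at the start of the episode above 0.02 m).
It also fails if it takes over 64 s, if anything falls off the work surface, if the arm or the gripper's body presses on something with over 40 N, if the wrist force passes 120 N, or if a joint passes its speed limit or range.

## Working session

There is one attempt and no reset: what is moved stays moved. The work goes in short steps, Python scripts to look and compute and a tool call to move; the robot and the scene stay as the last step left them, time stands still between calls to the robot, and variables do not carry over. Pictures are saved under pics/ and viewed, about 8 in all and at most 12, crops included, and the job is handed in when it is done.

Besides the shell and the picture viewer there is one more tool, called after ">>>" by a JSON object that holds its "op" and its "data", one argument or row to a line. move_arm: Moves the arm, as the interface text tells. Its arguments: {"type":"object","properties":{"plan":{"type":"string"}},"required":["plan"]}

```bash
mkdir -p pics
cat > h.py <<'E'
import numpy as np,cv2
from station import monitor,optics,hand_in
def cam(n):
    c=optics.read_camera(n); c['K']=np.array([[c['fx'],0,c['cx']],[0,c['fy'],c['cy']],[0,0,1.]]);c['R']=np.array(c['R']);c['t']=np.array(c['t']);c['D']=np.array(c['dist'],float);c['pixels']=np.array(c['pixels']);return c
def ray(c,uv):
    p=cv2.undistortPoints(np.array([[uv]],float),c['K'],c['D'])[0,0]
    return -c['R'].T@c['t'], c['R'].T@np.array([p[0],p[1],1])
def atz(c,uv,z):
    o,d=ray(c,uv); return o+d*(z-o[2])/d[2]
def proj(c,X):
    return cv2.projectPoints(np.array(X,float).reshape(-1,1,3),cv2.Rodrigues(c['R'])[0],c['t'],c['K'],c['D'])[0][:,0]
E
python3 - <<'E'
from h import *
for n in('top','side'):
    c=cam(n);cv2.imwrite(f'pics/{n}0.png',cv2.resize(c['pixels'],(800,600)))
    print(n,c['fx'],c['R'].round(3).tolist(),(-c['R'].T@c['t']).round(3))
s=monitor.get_state();print(s)
E
```

```text
top 439.9851032738778 [[0.023, -1.0, 0.009], [-0.99, -0.024, -0.14], [0.14, -0.005, -0.99]] [0.329 0.019 1.302]
side 542.5928964927233 [[-0.906, -0.424, 0.0], [-0.315, 0.673, -0.67], [0.284, -0.606, -0.743]] [0.01  1.065 1.391]
{'time_s': 0.1, 'q': array([ 1.05374765e+00,  1.81450508e-01,  1.60788471e+00, -3.18772204e-05,
        1.35376981e+00, -2.06267895e-01]), 'dq': array([ 4.15495714e-04, -2.69701054e-03, -3.36460850e-03, -8.64160967e-04,
       -7.19633766e-04, -1.69272632e-05]), 'joint_efforts': array([ 1.29291429e-04, -4.45885527e+01, -3.52235734e+01, -3.29239192e-04,
        4.23478283e-03,  5.34603828e-05]), 'position': array([0.17557132, 0.54703998, 0.23049462]), 'orientation': array([ 2.53794654e+00,  1.85049780e+00, -2.14498441e-03]), 'wrist_force': array([ 0.40095923,  0.22272847, -1.05143596]), 'ft_torque': array([ 0.01130089, -0.04912321, -0.02868027]), 'finger_gap': 0.08552882951661683}
```

View pics/top0.png

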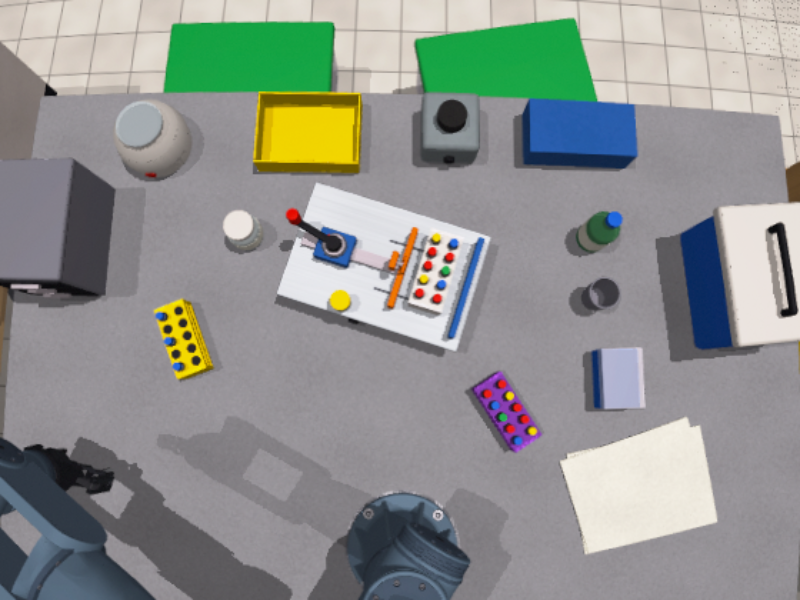

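View pics/side0.png

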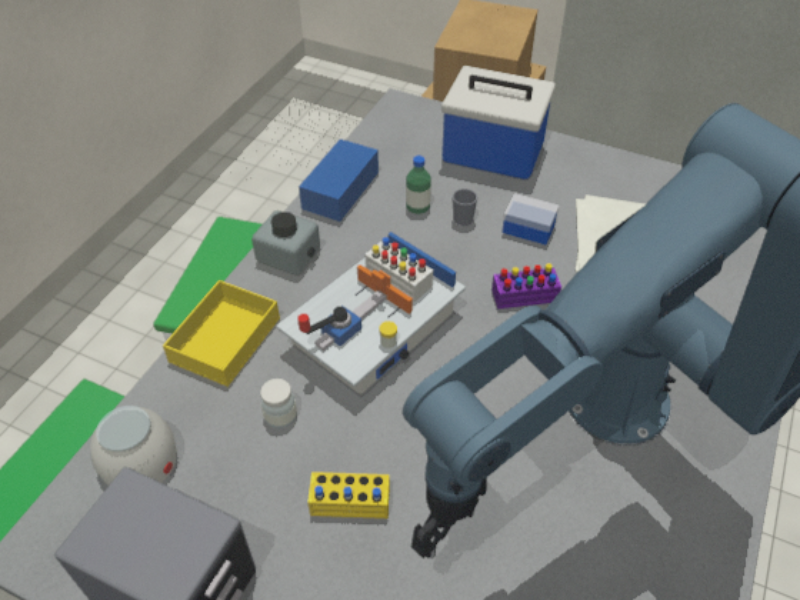

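Run:
```python
from h import *
c=cam('top');p=c['pixels'][120:255,185:355]
cv2.imwrite('pics/top1.png',cv2.resize(p,None,fx=4.7,fy=4.4,interpolation=cv2.INTER_CUBIC))
K=0.7
for n,uv,z in [('c1',(318,184),.087),('c2',(490,238),.087),('c3',(458,350),.087),('c4',(278,295),.087),('knob',(293,215),.189),('hub',(333,243),.153),('lug',(394,261),.173),('pot',(340,300),.135)]:
    print(n,atz(c,(uv[0]*K,uv[1]*K),z).round(4))
```

```text
c1 [0.7254 0.1858 0.087 ]
c2 [ 0.6222 -0.1611  0.087 ]
c3 [ 0.3986 -0.0995  0.087 ]
c4 [0.4976 0.2544 0.087 ]
knob [0.6321 0.215  0.189 ]
hub [0.5892 0.1432 0.153 ]
lug [0.5536 0.0279 0.173 ]
pot [0.4843 0.1276 0.135 ]
```

View pics/top1.png

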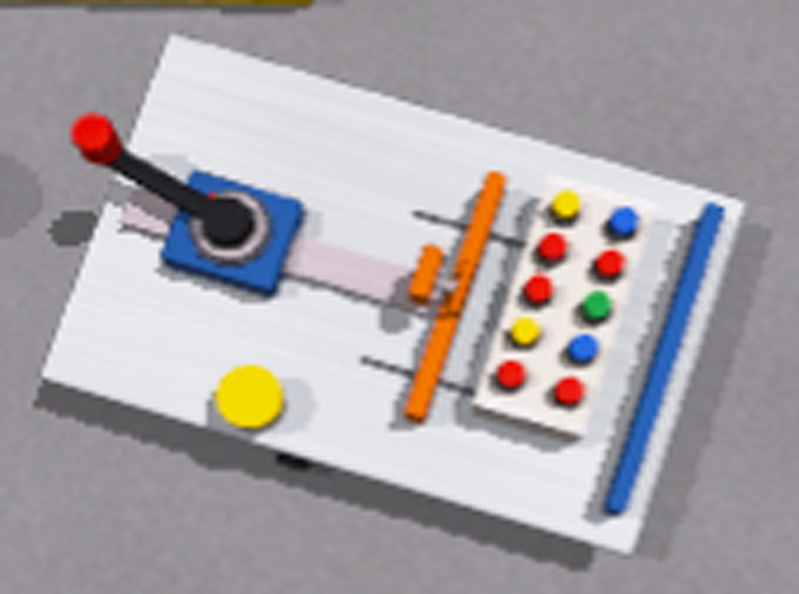

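```bash
cat >> h.py <<'E'
def cr(x,y): return (185-.5+(x+.5)/4.7,120-.5+(y+.5)/4.4)
E
python3 - <<'E'
from h import *
from scipy.optimize import least_squares
c=cam('top')
px=np.array([cr(*a) for a in [(172,35),(743,203),(632,550),(43,378)]])
L=np.array([[.12,.185],[.12,-.185],[-.12,-.185],[-.12,.185]])
def W(p,l,z):
    l=np.atleast_2d(l);a,b=np.cos(p[2]),np.sin(p[2]);return np.c_[p[0]+a*l[:,0]-b*l[:,1],p[1]+b*l[:,0]+a*l[:,1],np.full(len(l),z)]
r=least_squares(lambda p:(proj(c,W(p,L,.087))-px).ravel(),[.56,.05,-.28])
p=r.x;print('pose',p.round(4),r.fun.round(2))
np.save('pose.npy',p)
a,b=np.cos(p[2]),np.sin(p[2]);R=np.array([[a,-b],[b,a]])
for n,uv,z in [('knob',(96,133),.189),('hub',(232,222),.153),('lugTop1',(432,250),.173),('lugmid',(430,273),.173),('lugbackedge a',(424,246),.173),('lugback b',(412,297),.173),('jaw',(495,178),.133),('jaw2',(416,414),.133),('pot',(250,397),.135),('fence',(714,210),.132),('fence2',(614,508),.132),('cap',(566,205),.167)]:
    w=atz(c,cr(*uv),z);print(n,w.round(4),'local',(R.T@(w[:2]-p[:2])).round(4))
E
```

```text
pose [ 0.5636  0.0479 -0.2837] [-0.64 -0.51  1.07 -0.76  0.31  1.08 -0.75  0.05]
knob [0.6338 0.2153 0.189 ] local [0.0206 0.1803]
hub [0.5894 0.1408 0.153 ] local [-0.0012  0.0964]
lugTop1 [0.5704 0.0264 0.173 ] local [ 0.0125 -0.0187]
lugmid [0.5564 0.0272 0.173 ] local [-0.0011 -0.0219]
lugbackedge a [0.5727 0.031  0.173 ] local [ 0.0135 -0.0137]
lugback b [0.5416 0.0369 0.173 ] local [-0.018  -0.0167]
jaw [ 0.6255 -0.0088  0.133 ] local [ 0.0753 -0.0371]
jaw2 [0.4768 0.0334 0.133 ] local [-0.0792 -0.0382]
pot [0.4847 0.1282 0.135 ] local [-0.0982  0.055 ]
fence [ 0.6088 -0.1366  0.132 ] local [ 0.0951 -0.1645]
fence2 [ 0.4222 -0.0804  0.132 ] local [-0.0998 -0.1628]
cap [ 0.6012 -0.0483  0.167 ] local [ 0.0631 -0.0818]
```

>>> {"op": "move_arm", "data": {
  "plan": "-0.27 0.43 0 0 0; -0.54 0.87 0 -0.017 0; -0.54 0.87 0 -0.017 0"
}}

```text
time_s: 0.57
position: [0.2438, 0.4671, 0.2306]
orientation: [2.516, 1.879, -0.002]
wrist_force: [0.3, -0.0, -0.9]
finger_gap: 0.0323
```

>>> {"op": "move_arm", "data": {
  "plan": "-0.27 0.43 0 0 0; -0.54 0.87 0 0 0; -0.54 0.87 0 0 0"
}}

```text
time_s: 0.95
position: [0.3135, 0.3892, 0.2307]
orientation: [2.52, 1.874, -0.002]
wrist_force: [0.5, 0.1, 0.2]
finger_gap: -0.0001
```

>>> {"op": "move_arm", "data": {
  "plan": "-0.27 0.43 0 0 0; -0.54 0.87 0 0 0; -0.54 0.87 0 0 0"
}}

```text
time_s: 1.32
position: [0.3827, 0.3115, 0.2309]
orientation: [2.523, 1.869, -0.001]
wrist_force: [-0.1, 0.3, 1.2]
finger_gap: -0.0003
```

>>> {"op": "move_arm", "data": {
  "plan": "-0.27 0.43 0 0 0; -0.54 0.87 0 0 0; -0.54 0.87 0 0 0"
}}

```text
time_s: 1.7
position: [0.4514, 0.234, 0.2311]
orientation: [2.525, 1.866, -0.001]
wrist_force: [-1.2, -0.3, 0.6]
finger_gap: 0.0001
```

>>> {"op": "move_arm", "data": {
  "plan": "-0.27 0.43 0 0 0; -0.54 0.87 0 0 0; -0.54 0.87 0 0 0; -0.54 0.87 0 0 0"
}}

```text
time_s: 2.2
position: [0.5176, 0.1587, 0.2308]
orientation: [2.526, 1.868, -0.002]
wrist_force: [-0.4, -0.2, -0.2]
finger_gap: 0.0001
```

```bash
cat >> h.py <<'E'
from scipy.spatial.transform import Rotation as Ro
P=np.load('pose.npy')
def Wl(x,y):
    a,b=np.cos(P[2]),np.sin(P[2]);return P[:2]+[a*x-b*y,b*x+a*y]
def go(x,y,z,s=None):
    s=s or monitor.get_state();R=Ro.from_rotvec(s['orientation']).as_matrix()
    return (R.T@(np.r_[Wl(x,y),z]-s['position'])*10).round(3)
def st():
    s=monitor.get_state();a,b=np.cos(P[2]),np.sin(P[2]);Rl=np.array([[a,-b],[b,a]])
    R=Ro.from_rotvec(s['orientation']).as_matrix()
    print('t',round(s['time_s'],2),'local',(Rl.T@(s['position'][:2]-P[:2])).round(4),'z',round(s['position'][2],4),'F local',(Rl.T@s['wrist_force'][:2]).round(1),'xyaw local',round(np.arctan2(R[1,0],R[0,0])-P[2],3))
    return s
E
python3 -c "
from h import *
st();print(go(0,.035,.231),go(0,.035,.148))"
```

```text
t 2.2 local [-0.0751  0.0936] z 0.2308 F local [-0.3 -0.3] xyaw local 1.557
[-0.575  0.759 -0.001] [-0.574  0.759  0.829]
```

>>> {"op": "move_arm", "data": {
  "plan": "-0.29 0.38 0 0 0; -0.575 0.76 0 -0.009 0; -0.575 0.76 0 -0.009 0; -0.575 0.76 0.2 -0.009 0; -0.575 0.76 0.5 -0.009 0; -0.575 0.76 0.83 -0.009 0; -0.575 0.76 0.83 -0.009 0"
}}

```text
time_s: 3.08
position: [0.57, 0.0839, 0.1452]
orientation: [-2.507, -1.886, 0.009]
wrist_force: [0.0, -1.3, 0.5]
finger_gap: -0.0003
```

```bash
python3 -c "
from h import *
st();c=cam('side');print(proj(c,[[*Wl(0,0),.16]]));cv2.imwrite('pics/s1.png',cv2.resize(c['pixels'][150:290,180:340],(800,700))[:600])"
```

```text
t 3.08 local [-0.0038  0.0364] z 0.1452 F local [ 0.4 -1.2] xyaw local 1.574
[[259.99596462 197.85836257]]
```

View pics/s1.png

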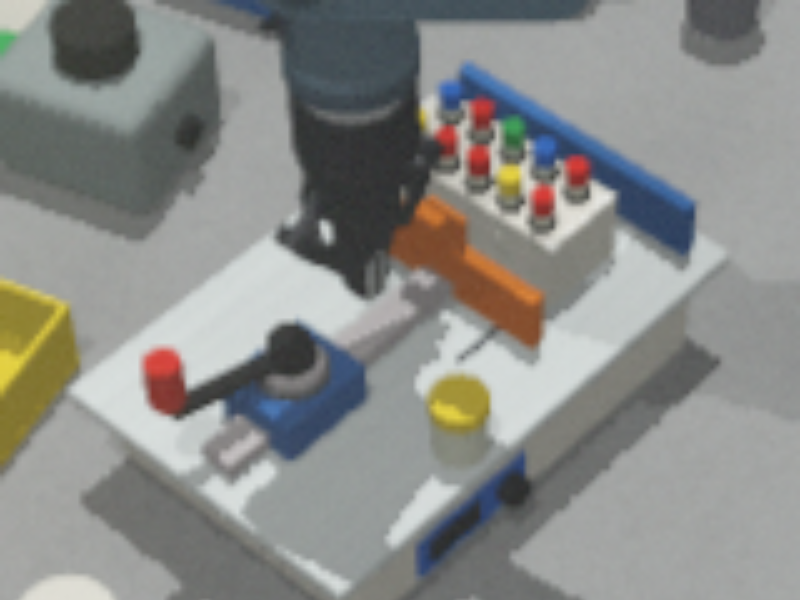

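>>> {"op": "move_arm", "data": {
  "plan": "-0.12 0.04 0 0 0; -0.24 0.04 0 0 0; -0.28 0.04 0 0 0; -0.32 0.04 0 0 0; -0.36 0.04 0 0 0; -0.4 0.04 0 0 0; -0.44 0.04 0 0 0; -0.48 0.04 0 0 0; -0.52 0.04 0 0 0; -0.52 0.04 0 0 0"
}}

```text
time_s: 4.38
position: [0.5611, 0.032, 0.1474]
orientation: [-2.509, -1.887, 0.005]
wrist_force: [0.4, 2.6, 1.9]
finger_gap: -0.0001
```

```bash
python3 -c "
from h import *
st()"
```

```text
t 4.38 local [ 0.0021 -0.0159] z 0.1474 F local [-0.3  2.6] xyaw local 1.573
```

>>> {"op": "move_arm", "data": {
  "plan": "-0.04 0 0 0 0; -0.08 0 0 0 0; -0.12 0 0 0 0; -0.16 0 0 0 0; -0.2 0 0 0 0; -0.23 0 0 0 0; -0.26 0 0 0 0; -0.29 0 0 0 0; -0.29 0 0 0 0"
}}

```text
time_s: 5.5
position: [0.553, 0.0043, 0.1475]
orientation: [-2.509, -1.886, 0.004]
wrist_force: [0.2, 5.3, 1.7]
finger_gap: -0.0001
```

```bash
python3 -c "
from h import *
st()"
```

```text
t 5.5 local [ 0.002  -0.0448] z 0.1475 F local [-1.3  5.2] xyaw local 1.573
```

>>> {"op": "move_arm", "data": {
  "plan": "-0.015 0 0 0 0; -0.03 0 0 0 0; -0.045 0 0 0 0; -0.06 0 0 0 0; -0.075 0 0 0 0; -0.075 0 0 0 0"
}}

```text
time_s: 6.25
position: [0.5509, -0.0026, 0.1475]
orientation: [-2.509, -1.886, 0.003]
wrist_force: [1.8, 5.2, 1.7]
finger_gap: 0.0001
```

>>> {"op": "move_arm", "data": {
  "plan": "-0.015 0 0 0 0; -0.03 0 0 0 0; -0.04 0 0 0 0; -0.04 0 0 0 0"
}}

```text
time_s: 6.75
position: [0.5501, -0.0052, 0.1476]
orientation: [-2.508, -1.885, -0.0]
wrist_force: [2.1, 9.7, 1.9]
finger_gap: 0.0
```

>>> {"op": "move_arm", "data": {
  "plan": "-0.02 0 0 0 0; -0.03 0 0 0 0; -0.04 0 0 0 0; -0.04 0 0 0 0; -0.04 0 0 0 0"
}}

```text
time_s: 7.38
position: [0.5496, -0.0067, 0.1477]
orientation: [-2.506, -1.884, -0.006]
wrist_force: [3.9, 13.3, 1.3]
finger_gap: -0.0002
```

```bash
python3 -c "
from h import *
st()"
```

```text
t 7.38 local [ 0.0019 -0.0563] z 0.1477 F local [ 0.1 13.9] xyaw local 1.573
```

>>> {"op": "move_arm", "data": {
  "plan": "-0.03 0 0 0 0; -0.04 0 0 0 0; -0.04 0 0 0 0; -0.04 0 0 0 0; -0.04 0 0 0 0"
}}

```text
time_s: 8.0
position: [0.5494, -0.0077, 0.1478]
orientation: [-2.503, -1.883, -0.014]
wrist_force: [6.0, 14.8, 0.5]
finger_gap: -0.0002
```

```bash
python3 -c "
from h import *
st();c=cam('top')
p=c['pixels'][120:255,185:355]
cv2.imwrite('pics/top2.png',cv2.resize(p,None,fx=4.7,fy=4.4,interpolation=cv2.INTER_CUBIC))"
```

```text
t 8.0 local [ 0.0019 -0.0574] z 0.1478 F local [ 1.6 15.9] xyaw local 1.574
```

View pics/top2.png

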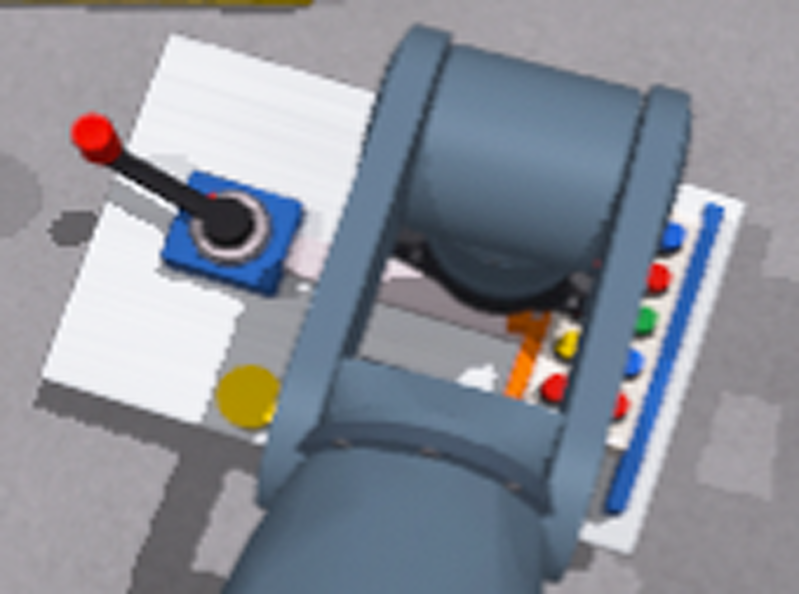

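>>> {"op": "move_arm", "data": {
  "plan": "0.1 0 0 0 0; 0.25 0 0 0 0; 0.3 0 -0.2 0 0; 0.4 0 -0.5 0 0; 0.6 0 -0.84 0 0; 0.8 -0.1 -0.84 0.1 0; 1 -0.15 -0.84 0.15 0; 1 -0.15 -0.84 0.15 0"
}}

```text
time_s: 9.05
position: [0.5623, 0.0923, 0.233]
orientation: [-2.705, -1.579, -0.011]
wrist_force: [-0.1, -0.5, -0.4]
finger_gap: 0.0003
```

```bash
python3 -c "
from h import *
s=st();print(go(-.016,.19,.231),s['q'].round(2))"
```

```text
t 9.05 local [-0.0136  0.0423] z 0.233 F local [ 0.1 -0.5] xyaw local 1.34
[ 1.433 -0.361  0.037] [-0.05  0.17  1.62  0.01  1.35 -1.11]
```

>>> {"op": "move_arm", "data": {
  "plan": "0.36 -0.09 0 0 0; 0.71 -0.18 0 0 0; 0.71 -0.18 0 0 0"
}}

```text
time_s: 9.43
position: [0.5817, 0.1639, 0.2334]
orientation: [-2.702, -1.584, -0.01]
wrist_force: [-0.1, -1.8, -0.4]
finger_gap: 0.0001
```

```bash
python3 -c "
from h import *
s=st();print(go(-.016,.19,.231),go(-.016,.19,.158));c=cam('top')
p=c['pixels'][120:255,185:355]
cv2.imwrite('pics/top3.png',cv2.resize(p,None,fx=4.7,fy=4.4,interpolation=cv2.INTER_CUBIC))"
```

```text
t 9.43 local [-0.015   0.1164] z 0.2334 F local [ 0.4 -1.8] xyaw local 1.344
[ 0.714 -0.175  0.032] [ 0.707 -0.171  0.762]
```

View pics/top3.png

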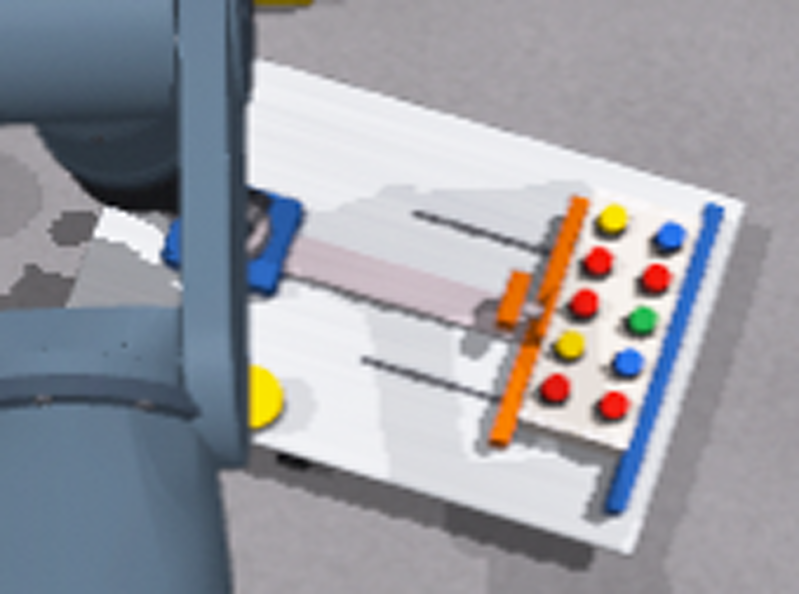

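>>> {"op": "move_arm", "data": {
  "plan": "0.36 -0.09 0 0 0; 0.71 -0.17 0 0 0; 0.71 -0.17 0.1 0 0; 0.71 -0.17 0.4 0 0; 0.71 -0.17 0.76 0 0; 0.71 -0.17 0.76 0 0"
}}

```text
time_s: 10.22
position: [0.5987, 0.2313, 0.154]
orientation: [-2.702, -1.58, 0.004]
wrist_force: [0.2, -0.1, 0.7]
finger_gap: -0.0002
```

```bash
python3 -c "
from h import *
s=st();c=cam('top')
a,b=np.cos(P[2]),np.sin(P[2]);R=np.array([[a,-b],[b,a]])
for n,uv,z in [('jaw',(580,203),.133),('jaw2',(501,437),.133),('cap r1',(611,219),.167),('cap r5',(554,388),.167),('cap2 1',(669,237),.167),('cap2 5',(613,406),.167),('lugmid',(513,300),.173)]:
    print(n,(R.T@(atz(c,cr(*uv),z)[:2]-P[:2])).round(4))
c=cam('side');u=proj(c,[[*Wl(0,.15),.16]])[0].astype(int);print(u)
cv2.imwrite('pics/s2.png',cv2.resize(c['pixels'][u[1]-60:u[1]+60,u[0]-80:u[0]+80],(800,600)))"
```

```text
t 10.22 local [-0.0176  0.1859] z 0.154 F local [ 0.2 -0.1] xyaw local 1.342
jaw [ 0.0751 -0.0888]
jaw2 [-0.078  -0.0886]
cap r1 [ 0.0626 -0.1085]
cap r5 [-0.0452 -0.1081]
cap2 1 [ 0.0619 -0.1428]
cap2 5 [-0.0456 -0.1425]
lugmid [-0.0027 -0.0707]
[225 225]
```

View pics/s2.png

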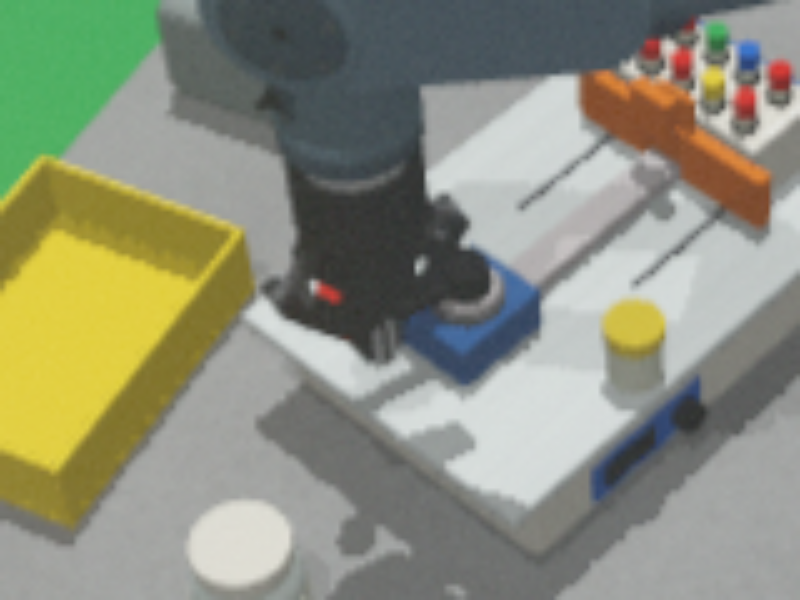

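```bash
cat >> h.py <<'E'
def lev(As,z=.159,d=.023,piv=(0,.0975)):
    s=st();yaw=np.arctan2(*Ro.from_rotvec(s['orientation']).as_matrix()[[1,0],0])-P[2]
    for a in As:
        g=go(piv[0]+.085*np.cos(a)-d*np.sin(a),piv[1]+.085*np.sin(a)+d*np.cos(a),z,s)
        print(a,*g,round((yaw-a)/1.5708,3))
def feel():
    s=st();R=Ro.from_rotvec(s['orientation']).as_matrix();r=s['position'][:2]-Wl(0,.0975)
    print('F tool',(R.T@s['wrist_force']).round(1),'moment/85mm',round((r[0]*s['wrist_force'][1]-r[1]*s['wrist_force'][0])/.085,2))
E
python3 -c "
from h import *
feel();lev([1.4,1.32,1.24,1.16,1.08,1,.92,.84,.76,.7])"
```

```text
t 10.32 local [-0.0151  0.1879] z 0.1585 F local [-0.3 -0.8] xyaw local 1.342
F tool [-0.9 -0.1 -0.9] moment/85mm 0.51
t 10.32 local [-0.0151  0.1879] z 0.1585 F local [-0.3 -0.8] xyaw local 1.342
1.4 -0.01 0.073 -0.006 -0.037
1.32 0.009 0.141 -0.006 0.014
1.24 0.023 0.21 -0.006 0.065
1.16 0.032 0.28 -0.006 0.116
1.08 0.035 0.35 -0.007 0.167
1 0.032 0.42 -0.007 0.218
0.92 0.024 0.49 -0.007 0.269
0.84 0.01 0.559 -0.008 0.32
0.76 -0.009 0.627 -0.008 0.37
0.7 -0.027 0.677 -0.009 0.409
```

>>> {"op": "move_arm", "data": {
  "plan": "0 0.07 0 0 0; 0.01 0.14 0 0.014 0; 0.023 0.21 0 0.065 0; 0.032 0.28 0 0.116 0; 0.035 0.35 0 0.167 0; 0.032 0.42 0 0.218 0; 0.024 0.49 0 0.269 0; 0.01 0.56 0 0.32 0; -0.009 0.63 0 0.37 0; -0.009 0.63 0 0.37 0"
}}

```text
time_s: 11.58
position: [0.657, 0.2004, 0.1588]
orientation: [-3.043, -0.739, -0.006]
wrist_force: [0.1, 0.6, 0.6]
finger_gap: 0.0
```

```bash
python3 -c "
from h import *
feel();lev([.7,.65,.6,.55,.5,.45,.4])
c=cam('side');u=proj(c,[[*Wl(.05,.12),.16]])[0].astype(int)
cv2.imwrite('pics/s3.png',cv2.resize(c['pixels'][u[1]-60:u[1]+60,u[0]-80:u[0]+80],(800,600)))"
```

```text
t 11.57 local [0.047  0.1725] z 0.1588 F local [-0.1  0.6] xyaw local 0.76
F tool [ 0.4 -0.5 -0.5] moment/85mm 0.41
t 11.57 local [0.047  0.1725] z 0.1588 F local [-0.1  0.6] xyaw local 0.76
0.7 0.005 0.041 -0.002 0.038
0.65 0.013 0.085 -0.002 0.07
0.6 0.018 0.128 -0.003 0.102
0.55 0.022 0.172 -0.003 0.134
0.5 0.023 0.216 -0.003 0.166
0.45 0.022 0.26 -0.004 0.198
0.4 0.019 0.304 -0.004 0.229
```

View pics/s3.png

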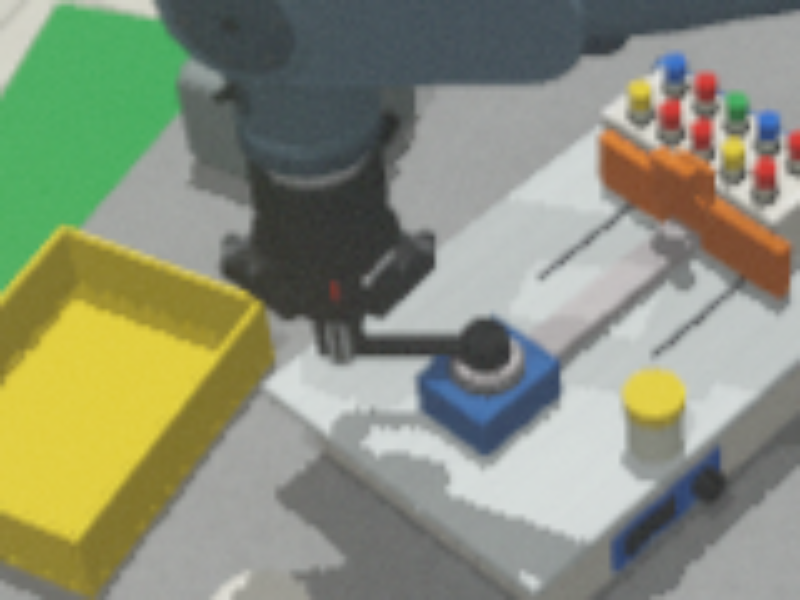

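>>> {"op": "move_arm", "data": {
  "plan": "0.005 0.04 0 0.038 0; 0.013 0.085 0 0.07 0; 0.018 0.13 0 0.1 0; 0.022 0.17 0 0.134 0; 0.023 0.216 0 0.166 0; 0.022 0.26 0 0.198 0; 0.022 0.26 0 0.198 0"
}}

```text
time_s: 12.5
position: [0.6706, 0.1786, 0.1587]
orientation: [-3.12, -0.263, -0.003]
wrist_force: [-0.9, 1.1, 0.5]
finger_gap: -0.0002
```

```bash
python3 -c "
from h import *
feel();lev([.42,.38,.35,.32,.29,.26])"
```

```text
t 12.5 local [0.0662 0.1555] z 0.1587 F local [-1.2  0.8] xyaw local 0.452
F tool [-0.7 -1.2 -0.5] moment/85mm 1.4
t 12.5 local [0.0662 0.1555] z 0.1587 F local [-1.2  0.8] xyaw local 0.452
0.42 0.008 0.029 -0.004 0.02
0.38 0.015 0.064 -0.004 0.046
0.35 0.02 0.09 -0.004 0.065
0.32 0.024 0.116 -0.004 0.084
0.29 0.027 0.142 -0.005 0.103
0.26 0.029 0.169 -0.005 0.122
```

>>> {"op": "move_arm", "data": {
  "plan": "0.008 0.03 0 0.02 0; 0.015 0.064 0 0.046 0; 0.02 0.09 0 0.065 0; 0.02 0.09 0 0.065 0"
}}

```text
time_s: 13.0
position: [0.6743, 0.1698, 0.1586]
orientation: [-3.13, -0.103, -0.003]
wrist_force: [-1.6, 0.9, 0.4]
finger_gap: 0.0001
```

>>> {"op": "move_arm", "data": {
  "plan": "0.008 0.02 0 0.02 0; 0.012 0.04 0 0.035 0; 0.014 0.06 0 0.045 0; 0.014 0.06 0 0.045 0"
}}

```text
time_s: 13.5
position: [0.6762, 0.1636, 0.1586]
orientation: [-3.131, 0.009, -0.002]
wrist_force: [-0.9, 1.3, 0.6]
finger_gap: -0.0001
```

```bash
python3 -c "
from h import *
feel();lev([.28,.26,.24,.22,.2,.16])"
```

```text
t 13.5 local [0.0757 0.1426] z 0.1586 F local [-1.2  1. ] xyaw local 0.278
F tool [-0.9 -1.3 -0.6] moment/85mm 1.54
t 13.5 local [0.0757 0.1426] z 0.1586 F local [-1.2  1. ] xyaw local 0.278
0.28 -0.003 -0.006 -0.004 -0.001
0.26 0.002 0.011 -0.004 0.011
0.24 0.006 0.028 -0.004 0.024
0.22 0.01 0.046 -0.004 0.037
0.2 0.013 0.063 -0.004 0.05
0.16 0.019 0.098 -0.005 0.075
```

>>> {"op": "move_arm", "data": {
  "plan": "0.005 0.025 0 0.02 0; 0.01 0.045 0 0.037 0; 0.013 0.063 0 0.05 0; 0.013 0.063 0 0.05 0"
}}

```text
time_s: 14.0
position: [0.6774, 0.158, 0.1586]
orientation: [-3.127, 0.132, -0.002]
wrist_force: [0.0, 4.6, 0.4]
finger_gap: 0.0001
```

>>> {"op": "move_arm", "data": {
  "plan": "0.003 0.02 0 0.01 0; 0.005 0.03 0 0.015 0; 0.005 0.03 0 0.015 0; 0.005 0.03 0 0.015 0"
}}

```text
time_s: 14.5
position: [0.6776, 0.1566, 0.1587]
orientation: [-3.123, 0.169, -0.002]
wrist_force: [-0.7, 7.0, 0.4]
finger_gap: 0.0002
```

```bash
python3 -c "
from h import *
feel()"
```

```text
t 14.5 local [0.0791 0.1363] z 0.1587 F local [-2.6  6.5] xyaw local 0.176
F tool [-1.4 -6.9 -0.3] moment/85mm 7.28
```

>>> {"op": "move_arm", "data": {
  "plan": "0 0.03 0 0 0; 0 0.045 0 0.005 0; 0.002 0.055 0 0.01 0; 0.002 0.055 0 0.01 0; 0.002 0.055 0 0.01 0"
}}

```text
time_s: 15.12
position: [0.6776, 0.154, 0.1591]
orientation: [-3.117, 0.192, -0.004]
wrist_force: [1.9, 11.8, -0.6]
finger_gap: 0.0004
```

```bash
python3 -c "
from h import *
feel()"
```

```text
t 15.12 local [0.0798 0.1338] z 0.1591 F local [-1.4 11.9] xyaw local 0.161
F tool [  0.5 -11.9   0.8] moment/85mm 11.75
```

>>> {"op": "move_arm", "data": {
  "plan": "0 0.035 0 0 0; 0 0.045 0 0 0; 0 0.05 0 0 0; 0 0.05 0 0 0; 0 0.05 0 0 0; 0 0.05 0 0 0; 0 0.05 0 0 0; 0 0.05 0 0 0; 0 0.05 0 0 0; 0 0.05 0 0 0"
}}

```text
time_s: 16.38
position: [0.6774, 0.1528, 0.1594]
orientation: [-3.112, 0.19, -0.007]
wrist_force: [1.4, 13.6, -0.9]
finger_gap: -0.0003
```

```bash
python3 -c "
from h import *
feel()"
```

```text
t 16.38 local [0.08   0.1325] z 0.1594 F local [-2.4 13.4] xyaw local 0.162
F tool [ -0.2 -13.6   1.2] moment/85mm 13.62
```

>>> {"op": "move_arm", "data": {
  "plan": "0 0.047 0 0 0; 0 0.047 0 0 0; 0 0.047 0 0 0; 0 0.047 0 0 0; 0 0.047 0 0 0; 0 0.047 0 0 0; 0 0.047 0 0 0; 0 0.047 0 0 0; 0 0.047 0 0 0; 0 0.047 0 0 0"
}}

```text
time_s: 17.62
position: [0.6773, 0.1521, 0.1596]
orientation: [-3.106, 0.187, -0.01]
wrist_force: [1.8, 16.3, -0.3]
finger_gap: -0.0003
```

```bash
python3 -c "
from h import *
feel()"
```

```text
t 17.62 local [0.08   0.1319] z 0.1596 F local [-2.8 16.1] xyaw local 0.163
F tool [ -0.1 -16.4   0.8] moment/85mm 16.33
```

>>> {"op": "move_arm", "data": {
  "plan": "0 0.039 0 0 0; 0 0.039 0 0 0; 0 0.039 0 0 0; 0 0.039 0 0 0; 0 0.039 0 0 0; 0 0.039 0 0 0; 0 0.039 0 0 0; 0 0.039 0 0 0; 0 0.039 0 0 0; 0 0.039 0 0 0"
}}

```text
time_s: 18.88
position: [0.6773, 0.1522, 0.1598]
orientation: [-3.101, 0.185, -0.013]
wrist_force: [2.5, 14.8, -1.4]
finger_gap: 0.0002
```

```bash
python3 -c "
from h import *
feel()"
```

```text
t 18.88 local [0.08  0.132] z 0.1598 F local [-1.7 14.9] xyaw local 0.164
F tool [  0.8 -14.9   1.9] moment/85mm 14.69
```

>>> {"op": "move_arm", "data": {
  "plan": "0 0.01 0 0 0; 0 -0.03 0 0 0; 0 -0.08 0 0 0; 0 -0.15 0 0 0; 0 -0.3 0 0 0; 0 -0.4 -0.1 0 0; 0 -0.4 -0.5 0 0; 0 -0.4 -1 0 0; 0 -0.4 -1 0 0"
}}

```text
time_s: 20.0
position: [0.684, 0.1891, 0.2688]
orientation: [-3.099, 0.184, -0.031]
wrist_force: [0.5, -0.2, -0.9]
finger_gap: 0.0002
```

>>> {"op": "move_arm", "data": {
  "plan": "0 -0.5 0 0 0; 0 -1 0 0 0; 0 -1 0 0 0; 0 -1 0 0 0"
}}

```text
time_s: 20.5
position: [0.6955, 0.2883, 0.2719]
orientation: [-3.1, 0.183, -0.03]
wrist_force: [-0.6, 0.3, -0.1]
finger_gap: -0.0003
```

```bash
python3 -c "
from h import *
feel();c=cam('top')
p=c['pixels'][120:255,185:355]
cv2.imwrite('pics/top4.png',cv2.resize(p,None,fx=4.7,fy=4.4,interpolation=cv2.INTER_CUBIC))"
```

```text
t 20.5 local [0.0594 0.2677] z 0.2719 F local [-0.6  0.1] xyaw local 0.165
F tool [-0.6 -0.2  0.1] moment/85mm 1.31
```

View pics/top4.png

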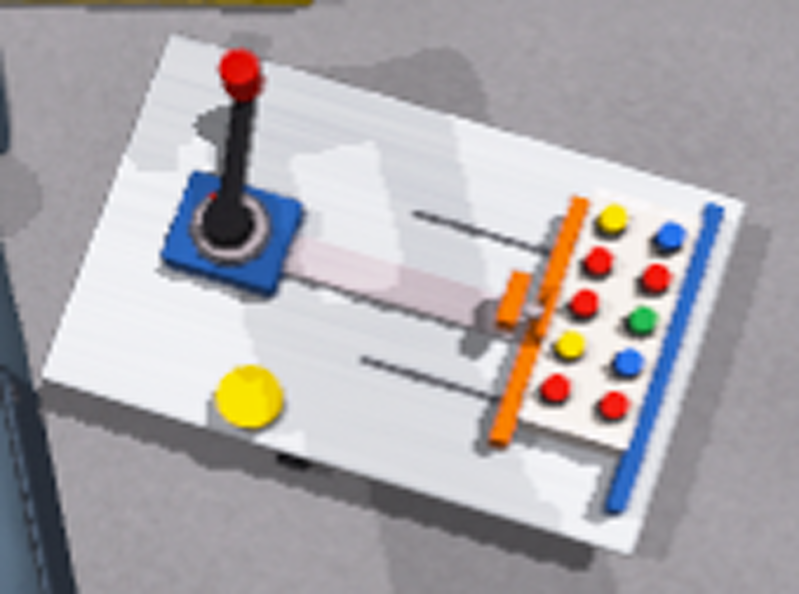

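```bash
python3 -c "
from h import *
c=cam('top')
a,b=np.cos(P[2]),np.sin(P[2]);R=np.array([[a,-b],[b,a]])
k=R.T@(atz(c,cr(240,72),.189)[:2]-P[:2]);print(k,np.arctan2(k[1]-.0975,k[0]))
print(hand_in())"
```

```text
[0.08040668 0.1155817 ] 0.2211983604060837
the job is handed in; nothing more can be done
None
```

The rack is clamped flush against the fence, the screw has bitten and held its proof load, and I handed the job in at about 20.6 s of the 64 s allowed. No verdict is reported.

- **Jaw and rack:** I pushed the lug with the shut fingers, building up to about 16 N at the wrist. In the top picture the jaw's centre line then sat at y = -0.0887 m, against -0.089 m when closed. The tube caps put the rack's middle at about y = -0.1255 m. The fence read about 1.3 mm off in the same direction, so the true value is close to -0.127 m. The rack looked square to within about 0.01 rad.
- **Clamp lever:** I swung the knob clockwise in small steps until the force rose, at about 0.22 rad from the shaker's +x. I then leaned on it for over 2 s with readings of 13.6 to 16.3 N. Over the last 1.25 s of the hold the knob moved no more than about 0.1 mm.
- **After letting go:** The last picture shows the lever at about 0.22 rad, and the red mark, pot, jaw and rack where they were. The wrist force was back to noise level and the arm was clear.

I did not look again at the bystanders after the last moves. No contact was felt with any of them on the way. None of the checks I made failed or disagreed.

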